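# Press a connector home with the capstan press

## Task

Slide the tray with the circuit board under the press, fully home against its stop. Then bring the ram down by pushing the capstan's spokes round clockwise (seen from above), one after another, and press the cream connector into the board until you feel it bottom firmly, without crushing it. Finally push the spokes back about a quarter turn so that the ram stands clear of the seated connector, and leave everything else on the bench where it is.

Things in the scene. Friction and masses are not known exactly. Their poses are not given: they have to be found in the camera images.
- press: Green hand press fixed to the bench, yaw varies: base 290 x 200 x 28 mm, a column, and a head arm (top 222 mm above the bench) with a vertical coarse screw, the ram below and a four-spoked capstan on top. Origin: on the bench top below the screw's axis. Its x axis points level from the screw to the column, y level, z up.
- column (a point): Top centre of the press's steel column, 50 mm thick, 428 mm above the bench, its axis 128 mm to press +x of the screw. With its lamp collar (80 mm wide, at 345 to 390 mm height) it leaves no room for a gripper between it and the spokes: push them on the other sides. A lamp hangs at press x 0.10 to 0.20, y 0.02 to 0.22, above 340 mm.
- hub (a point): Centre of the capstan's hub (46 mm across, 36 mm high) on the screw axis, 277 to 283 mm above the bench at the start; the four spokes lie level at this height. Clockwise seen from above lowers it, with the ram, by 20 mm a turn; counter-clockwise raises it. It stays where it is left.
- spoke_ball (a point): Centre of the black ball (24 mm) on the end of one of the four spokes, 88 mm from the hub's axis. The spokes are level round steel bars 13 mm thick at 90 degrees to one another, all alike, with 50 mm of bare bar between hub and ball. It is free above them and, at the start, for 50 mm below them (35 mm when the connector is home).
- spoke_mid (a point): Middle of the bare bar of that same spoke, 56 mm from the hub's axis: the place to push. Moving it here takes about 1 N down and 3 N up running free, and 6 N (1 N while you pause) as the connector goes in. Once that has bottomed, the force climbs by 1.3 N per mm of push and stays in a pause: firmly bottomed from 9 N, aim for 10 to 13 N, keep under 14 N.
- ram: Steel ram on the screw's lower end with a flat pressing foot 50 mm (press x) by 76 mm (press y), 12 mm thick. Origin: centre of the foot's underside, on the screw axis, 87 to 93 mm above the bench at the start; z up. It does not turn, and sinks 20 mm per clockwise turn of the capstan. Pressing with more than 300 N crushes the connector.
- tray (a joint): How far the aluminium tray, which carries the green circuit board (76 x 140 mm) on a steel block, is drawn out from its home under the ram (m): 0 = home against its stop with the connector centred below the ram, 0.09 = fully out. It slides along the press's y axis, outwards to -y, with about 2.5 N of drag, and stays where it is left.
- tray_pull (a point): Top centre of the tray's upright pull: a steel post 18 mm thick with a red head 26 mm wide and 12 mm high on the tray's outer (press -y) end, about 95 mm above the bench; the tray's top is 48 mm below this point. With the tray home it lies 152 mm to press -y of the screw axis.
- connector: Cream press-fit connector, 16 mm (press x) by 62 mm (press y) by 18 mm high, on its pins in the board. Origin: centre of its underside, which starts 4 to 6 mm above the board; the board, packed up anew for each job, lies 57 to 60 mm above the bench, so the bottom must be felt. It goes in under 90 N, stays in, and is firmly bottomed when the ram has pressed it with 140 N.
- multimeter: Yellow multimeter lying on the bench, 88 x 180 x 43 mm. Origin: centre of its underside. Not to be disturbed.
- solder_spool: Spool of solder standing on the bench, 62 mm across, 42 mm high, blue flanges. Origin: centre of its underside. Not to be disturbed.
- flux_bottle: White bottle with a red cap, 40 mm across, 95 mm high, standing on the bench. Origin: centre of its underside. Not to be disturbed.

How it is judged:
By the outcome, as a careful person would: the job done as asked, in the order asked, and still so for the second after the job is handed in, with the robot touching nothing.
It also fails if it takes over 72 s, if anything falls off the work surface, if the arm or the gripper's body presses on something with over 40 N, if the wrist force passes 120 N, or if a joint passes its speed limit or range.

## Robot

A 7-joint arm with a two-finger parallel gripper is mounted at the origin on the work surface. World frame = base frame: x ahead of the robot, y to its left, z up, the work surface at z = 0. Lengths are in m, angles in rad, forces in N, time in s.
With the tool pointing down it reaches from about 0.425 to 0.825 m from the base axis. Payload 3.6 kg.
Tool frame: the origin (TCP) lies between the finger pads; the fingertips stand 14 mm ahead of it and the grasp point (between the pads) lies 5 mm behind it; z points along the fingers, y is the line along which they close (so a half turn about z gives the same grasp; the last joint's range is limited). The gripper opens to 93 mm and grips with 3 to 60 N. Pads are 15 mm wide; open, the fingers measure 128 mm over their backs; the gripper's body (75 mm by 188 mm) begins 65 mm behind the grasp point.
Start: joints at [-1.252, 0.615, -0.013, 1.423, 0.008, 1.103, -0.04], TCP at [0.22, 0.612, 0.233] pointing down, gripper open.
Joint ranges: [-3.12, 3.12], [-0.3, 2.06], [-1.34, 1.32], [0.26, 2.42], [-1.36, 4.5], [0.01, 1.98], [-2.84, 2.84]. Speed limits (rad/s): [2.79, 2.79, 3.14, 3.14, 3.14, 3.14, 3.14].

## Interface

Orientations are given as a unit quaternion [x, y, z, w].
In Python, from plant import monitor, grab_frame, job, cut_out, pinpoint gives the robot as it stands. The module is installed in compiled form; this text tells all that it offers.
- The arm moves only by the shell command python3 -m creep 'ROWS'. ROWS is JSON, one flat list of numbers, 5 for each row, row after row: the opening, from -1 (shut) to 1 (fully open), then the shift along the tool's x, y, z in units of 25 mm (1.0 is 25 mm), then the turn about the tool's z in units of 6 degrees (1.0 is 6 degrees). A call has 1 to 10 rows; each row shifts and turns the commanded pose from where the row before left it, along the tool's axes as they then stand; what a row does not reach is not made up. A row lasts 1/10 s, in which the tool goes at most 50 mm and 8.59 degrees, less where a joint would pass 70% of its speed; a pose out of reach is approached as far as the arm can. A call is refused whole if a number of a shift passes 1 or a number of a turn 1, either way. A call with a gripper value outside its range is refused whole. The fingers move at their own pace and stop on an object; the grip force is fixed at half the most. Time passes only in rows, so rows that do not move let the fingers close. It gives the time, the measured TCP pose, the force, the opening and the grip force at its end, in the units of the state.
- monitor.observe(): the state, without advancing time (a new reading comes with each control period).
- grab_frame(name): name is "scene" or "top" or "wrist"; returns a dict with "frame" (480x640x3 uint8, red, green, blue), "range_z" (480x640 float32, m along the optical axis (not along the pixel's ray), 0 where there is no reading), "fx", "fy", "cx", "cy" (pixels), "rvec" (rotation vector, rad) and "tvec" (3), from world to camera coordinates, as OpenCV has them. Camera axes: x right, y down, z forward; pixel columns grow to the right and rows downward; lengths in m; the calibration is good to about 2 mm. A picture is of the moment at which its call begins.
- job.sign_off(): hands the job in; it is judged then, once.
Trained networks look in the newest picture that a camera, given by its name, has taken for a name from the list of things; names that differ only in an ending like _2 or _b are one class to them, and where a whole thing is asked for, a point or a joint stands for the part that bears it (a point fixed in the world has none). Each returns a list of dicts, best first, with "conf" (0 to 1); they miss things now and then, are a little off and sometimes report something else, mostly with a low value. They report only what shows in the picture. A call takes as long as a camera call.
- cut_out(camera, name): "pixels" (480x640 bool, what is visible of it) and "rect" ([left, top, right, bottom] in pixels, round what is visible of it).
- pinpoint(camera, name): "uv" ([column, row] in pixels: a listed point, or the origin of a listed thing).
The state is a dict: "clock": time; "joints": joint angles; "dq": joint speeds; "joint_torque": joint torques, N m; "eef_pos": TCP position; "eef_rot": TCP orientation; "contact_force": force on the tool from outside, world axes, zero at the start; "ft_torque": the same for the moment, N m; "grip_width": opening from 0.0 (shut) to 1.0 (fully open); "finger_force": force on a finger pad.
Only numpy, scipy, OpenCV 4.12 (cv2) and the standard library are available. Lean on these libraries where they do the work, as an engineer would, in place of code of your own. Each camera call takes 0.05 s, during which the arm holds its last target. There are 200 camera calls.

## Working session

There is one attempt and no reset: what is moved stays moved. The work goes in short steps, Python scripts to look and compute and a shell command to move; the robot and the scene stay as the last step left them, time stands still between calls to the robot, and variables do not carry over. Pictures are saved under pics/ and viewed, at most 10 in all, crops included, and the job is handed in when it is done.

```bash
mkdir -p pics; cat > h.py <<'E'
import numpy as np, cv2
from plant import monitor, grab_frame, job, cut_out, pinpoint
def cam(n):
    f=grab_frame(n); R,_=cv2.Rodrigues(np.array(f["rvec"],float)); f["R"]=R; f["t"]=np.array(f["tvec"],float).ravel(); return f
def at(f,uv,z):  # intersect ray with plane height z
    d=f["R"].T@np.array([(uv[0]-f["cx"])/f["fx"],(uv[1]-f["cy"])/f["fy"],1]); c=-f["R"].T@f["t"]
    return c+d*(z-c[2])/d[2]
def dep(f,uv):
    u,v=int(round(uv[0])),int(round(uv[1])); p=f["range_z"][max(v-1,0):v+2,max(u-1,0):u+2]; p=p[p>0]
    if not len(p): return None
    z=np.median(p); return f["R"].T@(np.array([(uv[0]-f["cx"])/f["fx"]*z,(uv[1]-f["cy"])/f["fy"]*z,z])-f["t"])
def save(f,n): cv2.imwrite("pics/"+n+".png",f["frame"][:,:,::-1])
E
python3 - <<'E'
from h import *
np.set_printoptions(precision=4,suppress=True)
s=monitor.observe(); print(s)
ims=[]
for c in("scene","top"):
    f=cam(c); ims.append(f["frame"]); print(c,"campos",-f["R"].T@f["t"])
    for n in["column","hub","spoke_ball","spoke_mid","tray_pull","press","ram","connector","multimeter","solder_spool","flux_bottle"]:
        for r in pinpoint(c,n)[:4]: 
            z={"column":.428,"hub":.28,"spoke_ball":.28,"spoke_mid":.28,"tray_pull":.095,"ram":.09,"connector":.063}.get(n,0)
            print(n,round(r["conf"],2),np.round(r["uv"],1),"z:",at(f,r["uv"],z),"d:",dep(f,r["uv"]))
    save(f,c+"0")
E
```

```text
{'clock': 0.0, 'joints': array([-1.2515,  0.6159, -0.0126,  1.4249,  0.008 ,  1.1034, -0.0404]), 'dq': array([ 0.0001,  0.0008, -0.0011, -0.0014, -0.0001, -0.0003, -0.0002]), 'joint_torque': array([ -0.0002, -45.8939,   0.2093, -16.5747,  -0.061 ,   0.0204,
         0.0002]), 'eef_pos': array([0.2201, 0.6108, 0.2315]), 'eef_rot': array([ 0.172 ,  0.9851, -0.0013, -0.0002]), 'contact_force': array([-0.7294,  0.1758,  0.3559]), 'ft_torque': array([0.0712, 0.0221, 0.051 ]), 'finger_force': 0.0, 'grip_width': 0.999927462920248}
scene campos [ 0.9796 -0.5576  1.2786]
column 0.81 [396.6 195.9] z: [0.6765 0.0531 0.428 ] d: [0.6766 0.053  0.4282]
hub 0.76 [346.5 206. ] z: [0.545  0.0459 0.28  ] d: [0.5543 0.033  0.3014]
spoke_ball 0.57 [347.3 181.3] z: [0.4937 0.1117 0.28  ] d: [0.4976 0.1064 0.2879]
spoke_ball 0.35 [329.6 266. ] z: [ 0.6283 -0.1195  0.28  ] d: [ 0.5568 -0.0302  0.0765]
spoke_mid 0.73 [348.5 189.1] z: [0.5132 0.093  0.28  ] d: [0.5156 0.0897 0.285 ]
spoke_mid 0.52 [345.5 245.5] z: [ 0.6202 -0.0495  0.28  ] d: [0.5601 0.0355 0.1128]
tray_pull 0.64 [292.2 297.2] z: [ 0.5497 -0
[... 1196 characters left out ...]
5586 -0.1879  0.0943]
press 0.56 [373.3 239.2] z: [ 0.5768 -0.1993  0.    ] d: [ 0.5604 -0.1889  0.0973]
connector 0.62 [312.5 246.9] z: [ 0.5482 -0.0339  0.063 ] d: [ 0.5451 -0.0339  0.0824]
multimeter 0.68 [141.9 216.4] z: [0.6493 0.4315 0.    ] d: [0.6416 0.4205 0.0353]
multimeter 0.5 [160.  301.3] z: [0.4174 0.3745 0.    ] d: [0.4146 0.3626 0.0435]
solder_spool 0.77 [161.7 301.8] z: [0.416  0.3699 0.    ] d: [0.4134 0.3586 0.0419]
solder_spool 0.48 [372.9 241.8] z: [ 0.5697 -0.198   0.    ] d: [ 0.5542 -0.188   0.0942]
flux_bottle 0.68 [478.5 264.1] z: [ 0.5044 -0.4814  0.    ] d: [ 0.4968 -0.4628  0.0632]
flux_bottle 0.42 [158.1 298.9] z: [0.4238 0.3797 0.    ] d: [0.4209 0.368  0.0426]
```

View pics/top0.png

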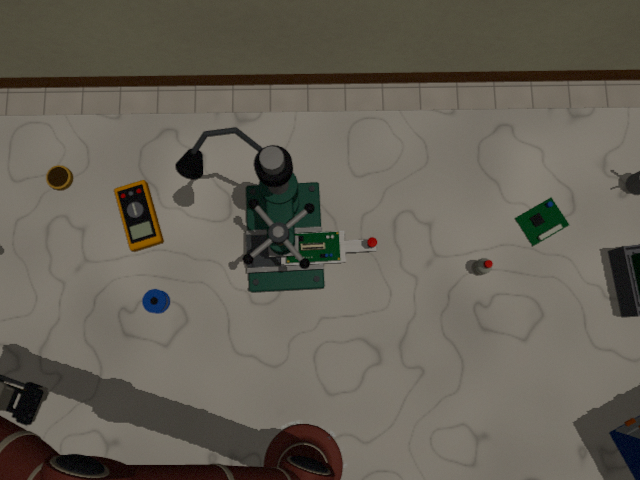

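View pics/scene0.png

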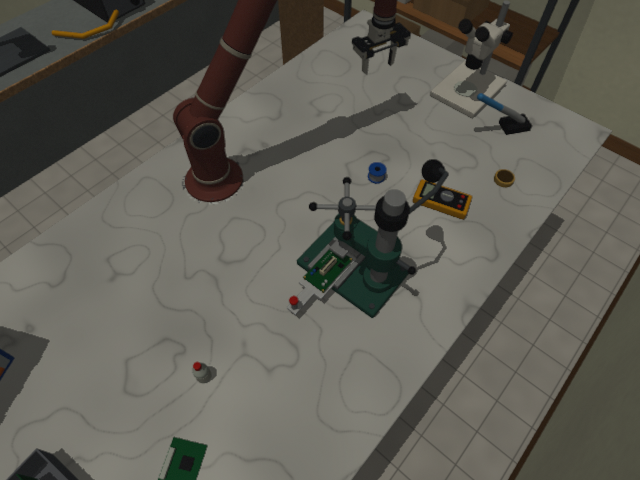

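```bash
python3 - <<'E'
from h import *
np.set_printoptions(precision=4,suppress=True)
f=cam("top"); D=f["range_z"]; v,u=np.nonzero(D>0); z=D[v,u]
P=(np.stack([(u-f["cx"])/f["fx"]*z,(v-f["cy"])/f["fy"]*z,z],1)-f["t"])@f["R"]
hub=np.array([.5435,.0345]); r=np.hypot(*(P[:,:2]-hub).T)
m=(r<.026)&(P[:,2]>.292); print("hubtop",m.sum(),P[m].mean(0),np.median(P[m][:,2]))
m=(r<.106)&(r>.072)&(P[:,2]>.268)&(P[:,2]<.31)
a=np.degrees(np.arctan2(P[m][:,1]-hub[1],P[m][:,0]-hub[0]))
for lo in range(-180,180,15):
    k=(a>=lo)&(a<lo+15)
    if k.sum(): print(lo,k.sum(),P[m][k].mean(0))
m=(abs(P[:,2]-.428)<.006)&(np.hypot(P[:,0]-.68,P[:,1]-.05)<.06); print("col",m.sum(),P[m].mean(0))
m=(abs(P[:,2]-.095)<.006)&(np.hypot(P[:,0]-.558,P[:,1]+.188)<.03); print("pull",m.sum(),P[m].mean(0))
print(P[(abs(P[:,2]-.095)<.006)&(P[:,1]<-.1)&(P[:,1]>-.3)].mean(0))
E
```

```text
hubtop 315 [0.5441 0.0393 0.3015] 0.3010886892104857
-165 6 [ 0.4717 -0.0057  0.2838]
-150 87 [ 0.477  -0.0156  0.2899]
-60 61 [ 0.5975 -0.0286  0.2891]
-45 27 [ 0.6046 -0.0216  0.2899]
0 10 [0.6485 0.0434 0.2838]
30 84 [0.6108 0.0924 0.2897]
45 31 [0.6047 0.0995 0.2875]
105 2 [0.4985 0.1148 0.2865]
120 118 [0.4906 0.1058 0.289 ]
col 476 [0.6722 0.0458 0.4282]
pull 76 [ 0.5534 -0.1845  0.0958]
[ 0.5534 -0.1845  0.0958]
```

The top view shows the hub at about (279,233), the pull at (372,242) and the column at (272,162). The four spokes are diagonal, at about 40, 130, 220 and 310 degrees in the world frame. The scene view agrees. The measured geometry checks out: hub (0.544, 0.039), hub to column 128 mm, press yaw about 2.6 degrees, tray about 72 mm out.

```bash
python3 -m creep '[-1,0,0,-1,1,-1,0,0,-1,1,-1,0,0,-1,1,-1,0,0,-1,1,-1,0,0,-1,1,-1,0,0,-1,1,-1,0,0,-1,1,-1,0,0,0,1,-1,0,0,0,1,-1,0,0,0,1]'
python3 -m creep '[-1,0,0,0,1,-1,0,0,0,0.3]'
python3 -m creep '[-1,-0.99,0.34,0,0,-1,-0.99,0.34,0,0,-1,-0.99,0.34,0,0,-1,-0.99,0.34,0,0,-1,-0.99,0.34,0,0,-1,-0.99,0.34,0,0,-1,-0.99,0.34,0,0,-1,-0.99,0.34,0,0,-1,-0.99,0.34,0,0,-1,-0.99,0.34,0,0]'
```

```text
clock: 2.25
eef_pos: [0.2202, 0.6115, 0.4078]
eef_rot: [0.643, 0.766, 0.0, -0.0]
contact_force: [0.1, -0.2, -0.9]
grip_width: 0.19
finger_force: 0.0
clock: 2.45
eef_pos: [0.2202, 0.6115, 0.4076]
eef_rot: [0.693, 0.721, -0.0, 0.0]
contact_force: [0.5, 0.5, -0.0]
grip_width: 0.023
finger_force: 0.0
clock: 3.45
eef_pos: [0.3158, 0.3666, 0.4078]
eef_rot: [0.692, 0.722, 0.0, -0.0]
contact_force: [0.6, 0.1, 0.0]
grip_width: 0.006
finger_force: 0.0
```

```bash
python3 -m creep '[-1,-0.99,0.34,0,0,-1,-0.99,0.34,0,0,-1,-0.99,0.34,0,0,-1,-0.99,0.34,0,0,-1,-0.99,0.34,0,0,-1,-0.99,0.34,0,0,-1,-0.99,0.34,0,0,-1,-0.99,0.34,0,0,-1,-0.99,0.34,0,0,-1,-0.99,0.34,0,0]' | grep eef_p
python3 -m creep '[-1,-0.99,0.34,0,0,-1,-0.99,0.34,0,0,-1,-0.99,0.34,0,0,-1,-0.99,0.34,0,0,-1,-0.99,0.34,0,0,-1,-0.99,0.34,0,0,-1,-0.99,0.34,0,0,-1,-0.99,0.34,0,0,-1,-0.99,0.34,0,0,-1,-0.99,0.34,0,0]' | grep eef_p
python3 -m creep '[-1,-0.99,0.34,0,0,-1,-0.99,0.34,0,0,-1,-0.99,0.34,0,0,-1,-0.99,0.34,0,0,-1,-0.99,0.34,0,0,-1,0,0,1,0,-1,0,0,1,0,-1,0,0,1,0,-1,0,0,1,0,-1,0,0,1,0]'
python3 - <<'E'
from h import *
np.set_printoptions(precision=4,suppress=True)
f=cam("wrist"); save(f,"w1")
for n in["tray_pull","hub","spoke_ball","connector"]:
    for r in pinpoint("wrist",n)[:2]: print(n,r["conf"],r["uv"],dep(f,r["uv"]))
f=cam("top"); save(f,"t1")
for n in["tray_pull","hub"]:
    for r in pinpoint("top",n)[:2]: print(n,r["conf"],r["uv"],dep(f,r["uv"]))
E
```

```text
eef_pos: [0.411, 0.1229, 0.4079]
eef_pos: [0.5063, -0.1206, 0.4078]
clock: 6.45
eef_pos: [0.5537, -0.2414, 0.2817]
eef_rot: [0.692, 0.722, 0.0, 0.0]
contact_force: [-0.4, -0.4, -0.7]
grip_width: 0.002
finger_force: 0.0
tray_pull 0.88 [326.7, 153.8] [ 0.5549 -0.1842  0.0958]
tray_pull 0.82 [370.4, 240.3] [ 0.4624 -0.1232  0.6678]
hub 0.89 [279.7, 232.0] [0.5437 0.0363 0.3071]
```

```bash
python3 -m creep '[-1,0,0,1,0,-1,0,0,1,0,-1,0,0,1,0,-1,0,0,1,0,-1,0,0,1,0,-1,0,0,1,0,-1,0,0,1,0,-1,0,0,1,0,-1,0,0,0.4,0,-1,0,0,0,0]' | egrep 'eef_p|force'
python3 -m creep '[-1,0.4,0.04,0,0,-1,0.4,0.04,0,0,-1,0.4,0,0,0,-1,0.4,0,0,0,-1,0.4,0,0,0,-1,0.4,0,0,0,-1,0.4,0,0,0,-1,0.4,0,0,0]' | egrep 'eef_p|force'
python3 -m creep '[-1,0.3,0,0,0,-1,0.3,0,0,0,-1,0.2,0,0,0]' | egrep 'eef_p|force'
python3 - <<'E'
from h import *
np.set_printoptions(precision=4,suppress=True)
for c in("wrist","scene"):
    f=cam(c); save(f,c+"2")
    for r in pinpoint(c,"tray_pull")[:2]: print(r["conf"],r["uv"],dep(f,r["uv"]))
E
```

```text
eef_pos: [0.5534, -0.2414, 0.072]
contact_force: [-0.4, 0.3, -0.3]
finger_force: 0.0
eef_pos: [0.5531, -0.1615, 0.0733]
contact_force: [1.9, -3.0, 1.9]
finger_force: 1.7
eef_pos: [0.5515, -0.1405, 0.0725]
contact_force: [2.2, -2.4, 0.9]
finger_force: 1.4
0.95 [329.4, 287.9] [ 0.5534 -0.1177  0.0958]
0.87 [309.4, 278.8] [ 0.5742 -0.1348  0.1685]
```

```bash
python3 -m creep '[-1,0.08,0,0,0,-1,0.08,0,0,0,-1,0,0,0,0]' | egrep 'eef_p|contact'
python3 -m creep '[-1,0.08,0,0,0,-1,0,0,0,0]' | egrep 'eef_p|contact'
python3 -m creep '[-1,0.08,0,0,0,-1,0,0,0,0]' | egrep 'eef_p|contact'
python3 -m creep '[-1,0.08,0,0,0,-1,0,0,0,0]' | egrep 'eef_p|contact'
```

```text
eef_pos: [0.5502, -0.1379, 0.0721]
contact_force: [-1.4, -1.5, -1.6]
eef_pos: [0.5505, -0.1357, 0.0724]
contact_force: [-0.8, -2.3, -1.1]
eef_pos: [0.5508, -0.1333, 0.0726]
contact_force: [-1.9, -1.7, -1.3]
eef_pos: [0.551, -0.1324, 0.0727]
contact_force: [-1.1, -4.3, -0.5]
```

```bash
python3 -m creep '[-1,0.08,0,0,0,-1,0,0,0,0]' | egrep 'eef_p|contact'
python3 -m creep '[-1,0.08,0,0,0,-1,0,0,0,0]' | egrep 'eef_p|contact'
python3 - <<'E'
from h import *
np.set_printoptions(precision=4,suppress=True)
for c in("wrist",):
    f=cam(c); save(f,c+"3")
    for r in pinpoint(c,"tray_pull")[:2]: print(r["conf"],r["uv"],dep(f,r["uv"]))
E
```

```text
eef_pos: [0.551, -0.1323, 0.0728]
contact_force: [-2.0, -6.6, -3.0]
eef_pos: [0.551, -0.1322, 0.0729]
contact_force: [-0.5, -9.5, -4.4]
0.81 [328.0, 288.8] [ 0.5524 -0.1099  0.0956]
```

The tray is home: the force climbs against the stop with no further motion. Next I retreat, rise, and go behind the spoke at 220°.

```bash
python3 -m creep '[-1,-0.5,0,0,0,-1,-0.5,0,0,0,-1,0,0,-1,0,-1,0,0,-1,0,-1,0,0,-1,0,-1,0,0,-1,0,-1,0,0,-1,0,-1,0,0,-1,0,-1,0,0,-1,0,-1,0,0,-1,0]' | egrep 'eef_p|contact'
python3 -m creep '[-1,0,0,-1,0,-1,0,0,-1,0,-1,0,0,-1,0,-1,0,0,-0.9,0,-1,0.9,-0.17,0,0,-1,0.9,-0.17,0,0,-1,0.9,-0.17,0,0,-1,0.9,-0.17,0,0,-1,0.9,-0.17,0,0,-1,0.9,-0.17,0,0]' | egrep 'eef_p|contact'
python3 -m creep '[-1,0,0,0,-1,-1,0,0,0,-1,-1,0,0,0,-1,-1,0,0,0,-1,-1,0,0,0,-1,-1,0,0,0,-1,-1,0,0,0,-0.2,-1,0,0,0,0]' | egrep 'eef|contact'
python3 - <<'E'
from h import *
np.set_printoptions(precision=4,suppress=True)
for c in("top","scene","wrist"):
    f=cam(c); save(f,c+"4")
    for n in("tray_pull","spoke_ball","hub","spoke_mid"):
        for r in pinpoint(c,n)[:4]: print(c,n,r["conf"],r["uv"],dep(f,r["uv"]))
E
```

```text
eef_pos: [0.5524, -0.1517, 0.2742]
contact_force: [0.6, 0.1, -0.8]
eef_pos: [0.5207, -0.0171, 0.3707]
contact_force: [-0.0, -0.3, 0.1]
eef_pos: [0.5209, -0.0185, 0.3705]
eef_rot: [0.426, 0.905, 0.001, -0.0]
contact_force: [-1.3, -0.2, 0.5]
top tray_pull 0.78 [341.7, 241.5] [ 0.5551 -0.1082  0.1003]
top spoke_ball 0.59 [246.5, 258.5] [0.4888 0.1096 0.2927]
top hub 0.87 [278.0, 232.1] [0.4663 0.013  0.7261]
top hub 0.2 [341.3, 241.1] [ 0.5565 -0.1073  0.0983]
top spoke_mid 0.89 [262.2, 251.1] [0.5395 0.097  0.0603]
scene tray_pull 0.97 [310.9, 274.8] [ 0.5063 -0.0568 -0.0016]
scene tray_pull 0.56 [344.5, 246.4] [0.5591 0.0323 0.1109]
scene spoke_ball 0.68 [347.2, 182.2] [ 0.5802 -0.0076  0.4547]
scene hub 0.94 [345.6, 207.0] [0.5537 0.0303 0.2994]
scene spoke_mid 0.87 [345.5, 189.2] [0.5104 0.0834 0.2863]
wrist tray_pull 0.71 [295.1, 267.1] [ 0.5502 -0.1083  0.096 ]
wrist tray_pull 0.16 [417.8, 116.6] [0.5103 0.0849 0.2876]
wrist spoke_ball 0.69 [418.5, 59.9] [0.4884 0.1065 0.2921]
wrist hub 0.67 [410.5, 208.7] [0.5405 0.041  0.3053]
wrist spoke_mid 0.66 [418.0, 116.8] [0.5104 0.0849 0.2876]
```

View pics/wrist4.png

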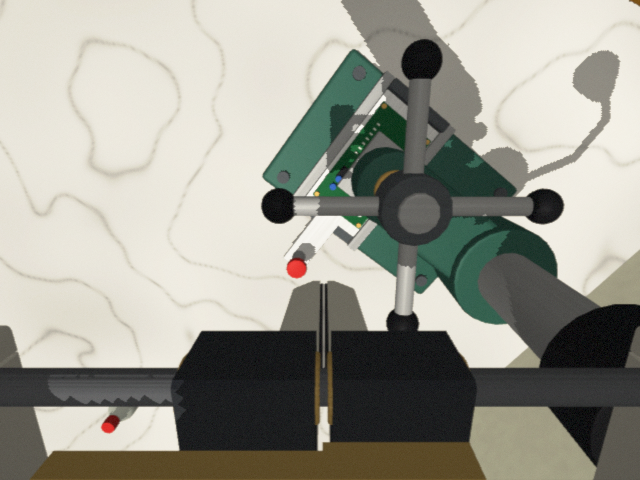

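The wrist picture shows the tray home with its red head at (296,267). The spoke to push runs level from the hub (411,209) to the ball at (278,206). The closed fingers at (323,285) are just behind it and parallel to it. Next I lower and push.

```bash
python3 -m creep '[-1,0,0,1,0,-1,0,0,1,0,-1,0,0,1,0,-1,0,0,1,0,-1,0,0,0.3,0,-1,0,0,0,0]' | egrep 'eef_p|contact'
python3 -m creep '[-1,0.2,0,0,0,-1,0.2,0,0,0,-1,0.2,0,0,0,-1,0.12,-0.03,0,0.5,-1,0.12,-0.03,0,0.5,-1,0.12,-0.03,0,0.5]' | egrep 'eef|contact'
python3 -m creep '[-1,0.12,-0.03,0,0.5,-1,0.12,-0.03,0,0.5,-1,0.12,-0.03,0,0.5,-1,0.12,-0.03,0,0.5]' | egrep 'eef|contact'
```

```text
eef_pos: [0.5204, -0.0186, 0.262]
contact_force: [-1.2, -0.7, -0.2]
eef_pos: [0.5045, -0.0012, 0.2634]
eef_rot: [0.496, 0.868, 0.001, 0.001]
contact_force: [1.4, -0.6, -1.5]
eef_pos: [0.4963, 0.0082, 0.2633]
eef_rot: [0.584, 0.811, 0.0, 0.001]
contact_force: [0.1, -0.5, -0.6]
```

```bash
cat >> h.py <<'E'
HUB=np.array([.544,.0393])
def st(tag=""):
    s=monitor.observe(); q=s["eef_rot"]; al=np.arctan2(q[1],q[0]); y=2*al-np.pi/2; y=(y+np.pi/2)%np.pi-np.pi/2
    a=y+np.pi; u=np.array([np.cos(a),np.sin(a)]); t=np.array([np.sin(a),-np.cos(a)]); d=s["eef_pos"][:2]-HUB
    F=np.array(s["contact_force"]); print(tag,"t%.2f y%.1f rad%.4f tan%.4f z%.4f push%.2f radF%.2f Fz%.1f"%(s["clock"],np.degrees(y),d@u,d@t,s["eef_pos"][2],-F[:2]@t,F[:2]@u,F[2]))
E
echo 'from h import *;st()' > s.py
python3 -m creep '[-1,0.237,-0.06,0,1,-1,0.237,-0.06,0,1,-1,0.237,-0.06,0,1,-1,0.237,-0.06,0,1]' >/dev/null; python3 s.py
python3 -m creep '[-1,0.237,-0.06,0,1,-1,0.237,-0.06,0,1,-1,0.237,-0.06,0,1,-1,0.237,-0.06,0,1]' >/dev/null; python3 s.py
python3 -m creep '[-1,0.237,-0.06,0,1,-1,0.237,-0.06,0,1,-1,0.237,-0.06,0,1,-1,0,0,0,0]' >/dev/null; python3 s.py
python3 - <<'E'
from h import *
np.set_printoptions(precision=4,suppress=True)
f=cam("wrist"); save(f,"wrist5")
for n in("hub","spoke_mid","spoke_ball"):
    for r in pinpoint("wrist",n)[:4]:
        p=dep(f,r["uv"]); d=p[:2]-HUB; print(n,r["conf"],r["uv"],p,np.hypot(*d),np.degrees(np.arctan2(d[1],d[0]))%360)
E
```

```text
t16.10 y-5.6 rad0.0566 tan-0.0145 z0.2633 push1.07 radF-0.59 Fz-0.6
 t16.50 y-29.6 rad0.0581 tan-0.0150 z0.2631 push0.31 radF-0.47 Fz-0.9
 t16.90 y-47.3 rad0.0593 tan-0.0144 z0.2628 push-0.20 radF0.54 Fz-0.6
hub 0.81 [467.8, 289.5] [0.5479 0.0548 0.2977] 0.015972771267495477 75.76483870915396
spoke_mid 0.87 [482.1, 149.8] [0.5859 0.0822 0.2819] 0.059951608696865055 45.71342003803062
spoke_mid 0.75 [605.0, 455.8] [0.5427 0.0122 0.3354] 0.02716141007751781 267.20290787362444
spoke_ball 0.92 [496.0, 54.8] [0.6066 0.1034 0.2869] 0.08958343598755415 45.647880309675344
```

View pics/wrist5.png

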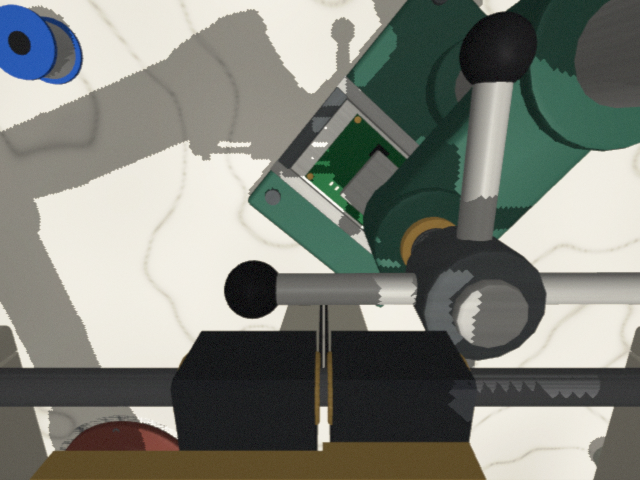

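The wrist picture shows the finger against the pushed spoke, with its ball at (252,289) and hub at (487,310). That spoke is now at about 133°, and the following one waits 90° behind. I'll lift over it and take the next one.

```bash
python3 -m creep '[-1,-0.5,0.1,0,0,-1,0,0,-1,0,-1,0,0,-1,0,-1,0,0,-0.6,0,-1,0,0,0,0]' >/dev/null; python3 s.py
python3 -m creep '[-1,-0.236,0.135,0,-1,-1,-0.236,0.135,0,-1,-1,-0.236,0.135,0,-1,-1,-0.236,0.135,0,-1,-1,-0.236,0.135,0,-1,-1,-0.236,0.135,0,-1,-1,-0.236,0.135,0,-1,-1,-0.236,0.135,0,-1,-1,-0.236,0.135,0,-1,-1,-0.236,0.135,0,-1]' >/dev/null; python3 s.py
python3 -m creep '[-1,-0.236,0.135,0,-1,-1,-0.236,0.135,0,-1,-1,-0.236,0.135,0,-1,-1,-0.236,0.135,0,-1,-1,-0.236,0.135,0,-1,-1,0,0,0,0]' >/dev/null; python3 s.py
python3 - <<'E'
from h import *
np.set_printoptions(precision=4,suppress=True)
f=cam("wrist"); save(f,"wrist6")
for n in("hub","spoke_mid","spoke_ball"):
    for r in pinpoint("wrist",n)[:4]:
        p=dep(f,r["uv"]); d=p[:2]-HUB; print(n,r["conf"],r["uv"],p,np.hypot(*d),np.degrees(np.arctan2(d[1],d[0]))%360)
E
```

```text
t17.60 y-47.5 rad0.0541 tan-0.0288 z0.3297 push-0.12 radF-0.31 Fz0.0
 t18.60 y12.8 rad0.0572 tan-0.0310 z0.3266 push-0.47 radF-0.84 Fz-0.3
 t19.20 y42.5 rad0.0579 tan-0.0319 z0.3266 push0.36 radF0.30 Fz0.3
hub 0.94 [430.3, 218.3] [0.5374 0.0406 0.3005] 0.006698401433756364 169.16326222610624
spoke_mid 0.89 [531.7, 214.9] [0.584  0.0797 0.2824] 0.05682619787038963 45.31048234448368
spoke_ball 0.62 [586.7, 215.9] [0.6045 0.0988 0.2853] 0.08484377819342626 44.508401857954794
```

View pics/wrist6.png

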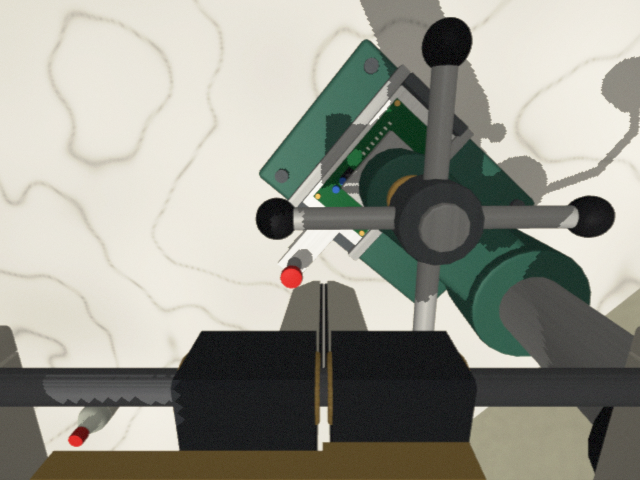

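The wrist picture shows the next spoke level from hub (437,222) to ball (277,218), with the fingers behind it again. Lowering and pushing, and reading the force as I go.

```bash
python3 -m creep '[-1,0,0,1,0,-1,0,0,1,0,-1,0,0,0.7,0,-1,0,0,0,0]' >/dev/null; python3 s.py
python3 -m creep '[-1,0.25,0,0,0,-1,0.25,0,0,0,-1,0.16,0,0,0]' >/dev/null; python3 s.py
python3 -m creep '[-1,0.118,-0.025,0,0.5,-1,0.118,-0.025,0,0.5,-1,0.118,-0.025,0,0.5,-1,0.118,-0.025,0,0.5]' >/dev/null; python3 s.py
python3 -m creep '[-1,0.118,-0.025,0,0.5,-1,0.118,-0.025,0,0.5,-1,0.118,-0.025,0,0.5,-1,0.118,-0.025,0,0.5]' >/dev/null; python3 s.py
python3 -m creep '[-1,0.118,-0.025,0,0.5,-1,0.118,-0.025,0,0.5,-1,0.118,-0.025,0,0.5,-1,0.118,-0.025,0,0.5]' >/dev/null; python3 s.py
```

```text
t19.80 y42.6 rad0.0578 tan-0.0296 z0.2579 push-0.74 radF0.53 Fz0.5
 t20.10 y42.6 rad0.0564 tan-0.0148 z0.2612 push1.96 radF0.31 Fz-0.9
 t20.50 y30.5 rad0.0564 tan-0.0152 z0.2609 push0.73 radF0.17 Fz-1.0
 t20.90 y18.5 rad0.0562 tan-0.0153 z0.2609 push1.29 radF1.43 Fz-0.1
 t21.30 y6.5 rad0.0560 tan-0.0152 z0.2608 push-0.17 radF0.58 Fz-0.2
```

```bash
for i in 1; do :; done
python3 -m creep '[-1,0.118,-0.025,0,0.5,-1,0.118,-0.025,0,0.5,-1,0.118,-0.025,0,0.5,-1,0.118,-0.025,0,0.5]' >/dev/null; python3 s.py
python3 -m creep '[-1,0.118,-0.025,0,0.5,-1,0.118,-0.025,0,0.5,-1,0.118,-0.025,0,0.5,-1,0.118,-0.025,0,0.5]' >/dev/null; python3 s.py
python3 -m creep '[-1,0.118,-0.025,0,0.5,-1,0.118,-0.025,0,0.5,-1,0.118,-0.025,0,0.5,-1,0.118,-0.025,0,0.5]' >/dev/null; python3 s.py
python3 -m creep '[-1,0.118,-0.025,0,0.5,-1,0.118,-0.025,0,0.5,-1,0.118,-0.025,0,0.5,-1,0.118,-0.025,0,0.5]' >/dev/null; python3 s.py
```

```text
t21.70 y-5.5 rad0.0558 tan-0.0151 z0.2607 push0.91 radF-0.42 Fz-0.0
 t22.10 y-17.5 rad0.0556 tan-0.0150 z0.2607 push0.91 radF-0.38 Fz-0.2
 t22.50 y-29.5 rad0.0554 tan-0.0148 z0.2606 push1.15 radF0.14 Fz0.1
 t22.90 y-41.5 rad0.0554 tan-0.0154 z0.2604 push4.26 radF0.84 Fz-0.0
```

```bash
python3 -m creep '[-1,0.118,-0.025,0,0.5,-1,0.118,-0.025,0,0.5,-1,0.118,-0.025,0,0.5]' >/dev/null; python3 s.py
python3 -m creep '[-1,0.118,-0.025,0,0.5,-1,0.118,-0.025,0,0.5,-1,0.118,-0.025,0,0.5]' >/dev/null; python3 s.py
python3 -m creep '[-1,0,0,0,0,-1,0,0,0,0]' >/dev/null; python3 s.py
python3 -m creep '[-1,-0.55,0,0,0,-1,0,0,-1,0,-1,0,0,-1,0,-1,0,0,-0.6,0,-1,0,0,0,0]' >/dev/null; python3 s.py
python3 -m creep '[-1,-0.236,0.125,0,-1,-1,-0.236,0.125,0,-1,-1,-0.236,0.125,0,-1,-1,-0.236,0.125,0,-1,-1,-0.236,0.125,0,-1,-1,-0.236,0.125,0,-1,-1,-0.236,0.125,0,-1,-1,-0.236,0.125,0,-1,-1,-0.236,0.125,0,-1,-1,-0.236,0.125,0,-1]' >/dev/null
python3 -m creep '[-1,-0.236,0.125,0,-1,-1,-0.236,0.125,0,-1,-1,-0.236,0.125,0,-1,-1,-0.236,0.125,0,-1,-1,-0.236,0.125,0,-1,-1,0,0,0,0]' >/dev/null; python3 s.py
python3 - <<'E'
from h import *
np.set_printoptions(precision=4,suppress=True)
f=cam("wrist"); save(f,"wrist7")
for n in("hub","spoke_mid","spoke_ball"):
    for r in pinpoint("wrist",n)[:4]:
        p=dep(f,r["uv"]); d=p[:2]-HUB; print(n,r["conf"],r["uv"],p,np.hypot(*d),np.degrees(np.arctan2(d[1],d[0]))%360)
E
```

```text
t23.20 y-50.5 rad0.0557 tan-0.0170 z0.2600 push5.89 radF1.95 Fz0.3
 t23.50 y-59.5 rad0.0562 tan-0.0170 z0.2596 push6.53 radF2.34 Fz-1.0
 t23.70 y-59.3 rad0.0564 tan-0.0158 z0.2595 push4.72 radF2.76 Fz-1.0
 t24.20 y-59.3 rad0.0533 tan-0.0261 z0.3278 push0.42 radF0.71 Fz-0.1
 t25.80 y30.6 rad0.0586 tan-0.0308 z0.3246 push0.28 radF-0.27 Fz0.3
hub 0.9 [430.2, 219.7] [0.5384 0.0417 0.2951] 0.0060700099919582425 156.48767299383022
spoke_mid 0.6 [432.7, 303.9] [ 0.5768 -0.0013  0.2777] 0.05218167280569208 308.95640560091124
```

View pics/wrist7.png

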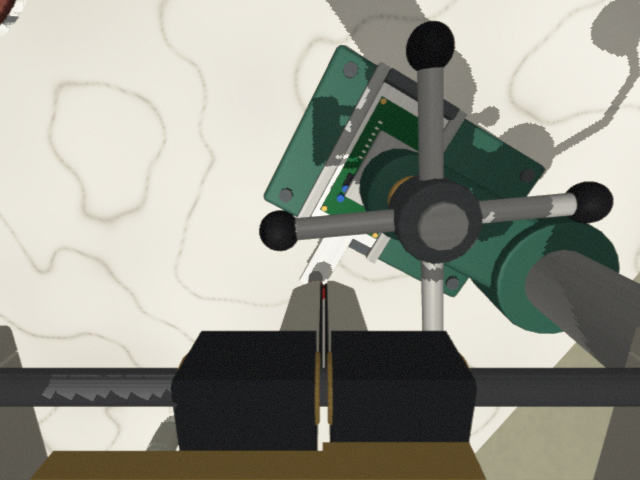

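The spoke to push (hub (437,222) to ball (278,230)) sits about 4° behind the tool's line. I'll trim the angle, lower, and push on.

```bash
python3 -m creep '[-1,-0.1,0,0,-0.6,-1,0,0,1,0,-1,0,0,1,0,-1,0,0,0.7,0,-1,0,0,0,0]' >/dev/null; python3 s.py
python3 -m creep '[-1,0.2,0,0,0,-1,0.2,0,0,0,-1,0.2,0,0,0,-1,0,0,0,0]' >/dev/null; python3 s.py
python3 -m creep '[-1,0.118,-0.025,0,0.5,-1,0.118,-0.025,0,0.5,-1,0.118,-0.025,0,0.5]' >/dev/null; python3 s.py
python3 -m creep '[-1,0.118,-0.025,0,0.5,-1,0.118,-0.025,0,0.5,-1,0.118,-0.025,0,0.5]' >/dev/null; python3 s.py
python3 -m creep '[-1,0.118,-0.025,0,0.5,-1,0.118,-0.025,0,0.5,-1,0.118,-0.025,0,0.5]' >/dev/null; python3 s.py
```

```text
t26.50 y34.2 rad0.0615 tan-0.0273 z0.2555 push-0.05 radF0.59 Fz0.1
 t26.90 y34.2 rad0.0597 tan-0.0146 z0.2589 push2.92 radF-0.34 Fz0.9
 t27.20 y25.0 rad0.0595 tan-0.0169 z0.2587 push3.67 radF-1.68 Fz-1.5
 t27.50 y16.0 rad0.0595 tan-0.0174 z0.2583 push5.02 radF-0.96 Fz-2.3
 t27.80 y7.0 rad0.0596 tan-0.0181 z0.2580 push4.62 radF-1.30 Fz-2.9
```

```bash
python3 -m creep '[-1,0.118,0,0,0.5,-1,0.118,0,0,0.5,-1,0.118,0,0,0.5]' >/dev/null; python3 s.py
python3 -m creep '[-1,0.118,0,0,0.5,-1,0.118,0,0,0.5,-1,0.118,0,0,0.5]' >/dev/null; python3 s.py
python3 -m creep '[-1,0.118,-0.025,0,0.5,-1,0.118,-0.025,0,0.5]' >/dev/null; python3 s.py
python3 -m creep '[-1,0.118,-0.025,0,0.5,-1,0.118,-0.025,0,0.5]' >/dev/null; python3 s.py
```

```text
t28.10 y-2.0 rad0.0592 tan-0.0189 z0.2575 push4.45 radF3.88 Fz-0.3
 t28.40 y-11.0 rad0.0582 tan-0.0194 z0.2570 push5.48 radF3.71 Fz-0.6
 t28.60 y-17.0 rad0.0581 tan-0.0194 z0.2567 push5.24 radF3.97 Fz-0.9
 t28.80 y-23.0 rad0.0579 tan-0.0193 z0.2565 push5.61 radF2.40 Fz-0.8
```

```bash
python3 -m creep '[-1,0.118,-0.025,0,0.5,-1,0.118,-0.025,0,0.5]' >/dev/null; python3 s.py
python3 -m creep '[-1,0.118,-0.025,0,0.5,-1,0.118,-0.025,0,0.5]' >/dev/null; python3 s.py
python3 -m creep '[-1,0.118,-0.025,0,0.5]' >/dev/null; python3 s.py
```

```text
t29.00 y-29.0 rad0.0577 tan-0.0193 z0.2563 push5.56 radF3.18 Fz-1.6
 t29.20 y-35.0 rad0.0576 tan-0.0194 z0.2561 push6.79 radF3.28 Fz-2.1
 t29.30 y-38.0 rad0.0577 tan-0.0200 z0.2559 push7.92 radF4.16 Fz-1.7
```

```bash
python3 -m creep '[-1,0,0,0,0,-1,0,0,0,0,-1,0,0,0,0,-1,0,0,0,0]' >/dev/null; python3 s.py
python3 -m creep '[-1,0.08,-0.01,0,0.2]' >/dev/null; python3 s.py
python3 -m creep '[-1,0.08,-0.01,0,0.2]' >/dev/null; python3 s.py
```

```text
t29.70 y-37.8 rad0.0577 tan-0.0191 z0.2559 push4.83 radF3.64 Fz-2.3
 t29.80 y-39.1 rad0.0576 tan-0.0196 z0.2559 push7.85 radF3.82 Fz-1.8
 t29.90 y-40.3 rad0.0578 tan-0.0191 z0.2558 push7.85 radF5.22 Fz-1.0
```

```bash
python3 -m creep '[-1,0.08,-0.01,0,0.2]' >/dev/null; python3 s.py
python3 -m creep '[-1,0.04,-0.01,0,0.1]' >/dev/null; python3 s.py
python3 -m creep '[-1,0,0,0,0,-1,0,0,0,0]' >/dev/null; python3 s.py
python3 -m creep '[-1,0,0,0,0]' >/dev/null; python3 s.py
```

```text
t30.00 y-41.5 rad0.0579 tan-0.0186 z0.2557 push9.09 radF5.00 Fz-1.3
 t30.10 y-42.1 rad0.0581 tan-0.0182 z0.2556 push9.67 radF4.21 Fz-0.5
 t30.30 y-42.1 rad0.0581 tan-0.0180 z0.2556 push7.52 radF4.54 Fz-1.4
 t30.40 y-42.1 rad0.0581 tan-0.0180 z0.2557 push8.49 radF4.09 Fz-0.8
```

```bash
python3 -m creep '[-1,0.06,0,0,0,-1,0,0,0,0]' >/dev/null; python3 s.py
python3 -m creep '[-1,0.04,0,0,0,-1,0,0,0,0]' >/dev/null; python3 s.py
python3 -m creep '[-1,0,0,0,0,-1,0,0,0,0]' >/dev/null; python3 s.py;python3 -m creep '[-1,0,0,0,0]' >/dev/null; python3 s.py
```

```text
t30.60 y-42.1 rad0.0583 tan-0.0168 z0.2556 push8.74 radF3.90 Fz-0.7
 t30.80 y-42.1 rad0.0584 tan-0.0161 z0.2555 push10.19 radF4.83 Fz-0.1
 t31.00 y-42.1 rad0.0584 tan-0.0161 z0.2555 push8.62 radF5.15 Fz-0.6
 t31.10 y-42.1 rad0.0584 tan-0.0161 z0.2555 push8.86 radF5.89 Fz0.0
```

```bash
python3 -m creep '[-1,0.06,-0.01,0,0.1,-1,0,0,0,0]' >/dev/null; python3 s.py
python3 -m creep '[-1,0,0,0,0]' >/dev/null; python3 s.py
python3 -m creep '[-1,0.04,0,0,0.1,-1,0,0,0,0]' >/dev/null; python3 s.py
python3 -m creep '[-1,0,0,0,0]' >/dev/null; python3 s.py
python3 -m creep '[-1,0,0,0,0]' >/dev/null; python3 s.py
```

```text
t31.30 y-42.7 rad0.0586 tan-0.0153 z0.2554 push10.23 radF5.15 Fz-0.9
 t31.40 y-42.7 rad0.0586 tan-0.0153 z0.2554 push9.22 radF4.79 Fz-0.4
 t31.60 y-43.3 rad0.0587 tan-0.0151 z0.2554 push10.54 radF5.02 Fz-0.1
 t31.70 y-43.3 rad0.0586 tan-0.0151 z0.2554 push11.03 radF5.03 Fz-0.7
 t31.80 y-43.3 rad0.0587 tan-0.0151 z0.2554 push10.47 radF5.12 Fz-0.4
```

The force now holds at about 10.7 N in a pause (about 10.8 N referred to 56 mm) and the finger no longer moves, so the connector is firmly bottomed. I'll move to the other side of this spoke to push it back.

```bash
python3 -m creep '[-1,-0.5,0,0,0,-1,-0.1,0,-1,0,-1,0,0,-1,0,-1,0,0,-0.8,0,-1,0,0,0,0.5,-1,0,0,0,0.5]' >/dev/null; python3 s.py
python3 -m creep '[-1,0.9,0,0,0,-1,0.9,0,0,0,-1,0.8,0,0,0,-1,0,0,0,0]' >/dev/null; python3 s.py
python3 - <<'E'
from h import *
np.set_printoptions(precision=4,suppress=True)
f=cam("wrist"); save(f,"wrist8")
for n in("hub","spoke_mid","spoke_ball"):
    for r in pinpoint("wrist",n)[:4]:
        p=dep(f,r["uv"]); d=p[:2]-HUB; print(n,r["conf"],r["uv"],p,np.hypot(*d),np.degrees(np.arctan2(d[1],d[0]))%360)
f=cam("scene"); save(f,"scene8")
E
```

```text
t32.40 y-49.3 rad0.0512 tan-0.0290 z0.3288 push-0.64 radF0.67 Fz-0.6
 t32.80 y-48.9 rad0.0523 tan0.0386 z0.3271 push0.12 radF0.04 Fz-0.4
hub 0.61 [406.7, 316.6] [0.5531 0.0526 0.2903] 0.016117062384136457 55.75689547880551
```

View pics/wrist8.png

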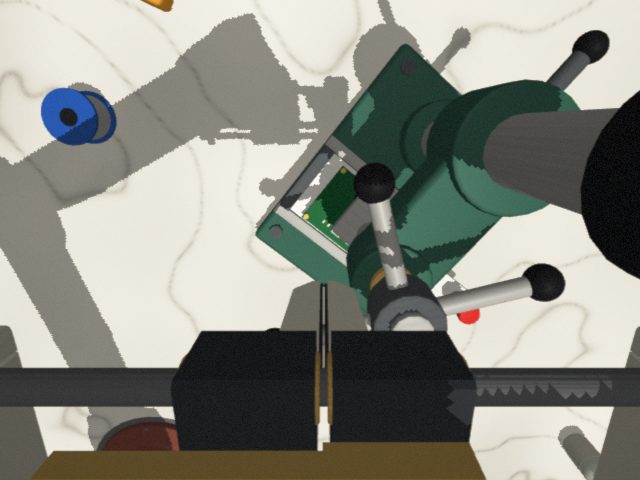

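The picture shows a free spoke at (375,183) leaning a little, so the spoke I pushed stands at about 140°. The fingers are in the clear gap ahead of it. I'll lower and push it back counter-clockwise.

```bash
python3 -m creep '[-1,0,0,1,-0.6,-1,0,-0.1,1,-0.6,-1,0,0,0.9,0,-1,0,0,0,0]' >/dev/null; python3 s.py
python3 -m creep '[-1,-0.25,0,0,0,-1,-0.25,0,0,0,-1,-0.25,0,0,0,-1,-0.15,0,0,0,-1,0,0,0,0]' >/dev/null; python3 s.py
python3 -m creep '[-1,-0.12,-0.03,0,-0.5,-1,-0.12,-0.03,0,-0.5,-1,-0.12,-0.03,0,-0.5]' >/dev/null; python3 s.py
python3 -m creep '[-1,-0.12,-0.03,0,-0.5,-1,-0.12,-0.03,0,-0.5,-1,-0.12,-0.03,0,-0.5]' >/dev/null; python3 s.py
```

```text
t33.45 y-42.1 rad0.0506 tan0.0403 z0.2529 push0.05 radF0.82 Fz-0.5
 t33.95 y-42.1 rad0.0484 tan0.0187 z0.2558 push0.26 radF-0.11 Fz0.2
 t34.25 y-32.8 rad0.0482 tan0.0192 z0.2553 push-2.98 radF-0.65 Fz0.1
 t34.55 y-23.8 rad0.0476 tan0.0191 z0.2558 push-2.28 radF0.32 Fz3.0
```

```bash
python3 -m creep '[-1,-0.12,-0.05,0,-0.5,-1,-0.12,-0.05,0,-0.5,-1,-0.12,-0.05,0,-0.5,-1,-0.12,-0.05,0,-0.5,-1,-0.12,-0.05,0,-0.5,-1,-0.12,-0.05,0,-0.5,-1,-0.12,-0.05,0,-0.5,-1,-0.12,-0.05,0,-0.5]' >/dev/null; python3 s.py
python3 -m creep '[-1,-0.12,-0.04,0,-0.5,-1,-0.12,-0.04,0,-0.5,-1,-0.12,-0.04,0,-0.5,-1,-0.12,-0.04,0,-0.5,-1,-0.12,-0.04,0,-0.5,-1,-0.12,-0.04,0,-0.5,-1,-0.12,-0.04,0,-0.5,-1,-0.12,-0.04,0,-0.5]' >/dev/null; python3 s.py
python3 -m creep '[-1,-0.12,-0.04,0,-0.5,-1,-0.12,-0.04,0,-0.5,-1,-0.12,-0.04,0,-0.5,-1,-0.12,-0.04,0,-0.5,-1,-0.12,-0.04,0,-0.5,-1,-0.12,-0.04,0,-0.5,-1,-0.12,-0.04,0,-0.5,-1,-0.12,-0.04,0,-0.5]' >/dev/null; python3 s.py
```

```text
t35.35 y0.3 rad0.0495 tan0.0168 z0.2563 push-4.61 radF-2.64 Fz1.5
 t36.15 y24.3 rad0.0531 tan0.0150 z0.2558 push-3.99 radF-2.64 Fz0.8
 t36.95 y48.2 rad0.0568 tan0.0147 z0.2553 push-3.38 radF-2.06 Fz1.1
```

```bash
python3 -m creep '[-1,0.3,0,0,0,-1,0.3,0,0,0,-1,0,0,-1,0,-1,0,0,-1,0,-1,0,0,-1,0,-1,0,0,-1,0,-1,0,0,-1,0,-1,0,-0.8,-0.5,0,-1,0,-0.8,0,0,-1,0,0,0,0]' | egrep 'clock|eef_p|contact'
python3 - <<'E'
from h import *
np.set_printoptions(precision=4,suppress=True)
f=cam("wrist"); save(f,"wrist9")
for n in("hub","spoke_ball","tray_pull"):
    for r in pinpoint("wrist",n)[:2]: print(n,r["conf"],r["uv"],dep(f,r["uv"]))
f=cam("scene"); save(f,"scene9")
for n in("hub","ram","connector","tray_pull","multimeter","solder_spool","flux_bottle"):
    for r in pinpoint("scene",n)[:2]: print(n,r["conf"],r["uv"],dep(f,r["uv"]))
cv2.imwrite("pics/pair.png",np.hstack([cv2.resize(f["frame"][180:330,270:430],(400,375),interpolation=2),cv2.resize(cam("wrist")["frame"],(400,375))])[:,:,::-1])
E
```

```text
clock: 37.95
eef_pos: [0.4551, -0.0182, 0.3927]
contact_force: [-0.2, 0.3, -0.1]
hub 0.94 [454.6, 270.8] [0.5351 0.0395 0.2949]
tray_pull 0.59 [321.9, 294.0] [ 0.4497 -0.0134  0.3904]
hub 0.86 [343.8, 207.5] [0.5479 0.0305 0.2918]
ram 0.94 [344.8, 247.6] [0.5585 0.0352 0.1   ]
tray_pull 0.81 [309.0, 279.8] [ 0.5487 -0.11    0.0952]
multimeter 0.83 [439.7, 201.4] [0.6568 0.4091 0.0363]
solder_spool 0.84 [376.6, 176.7] [0.4335 0.3625 0.0277]
flux_bottle 0.54 [201.5, 377.9] [ 0.5112 -0.486   0.0439]
```

View pics/pair.png

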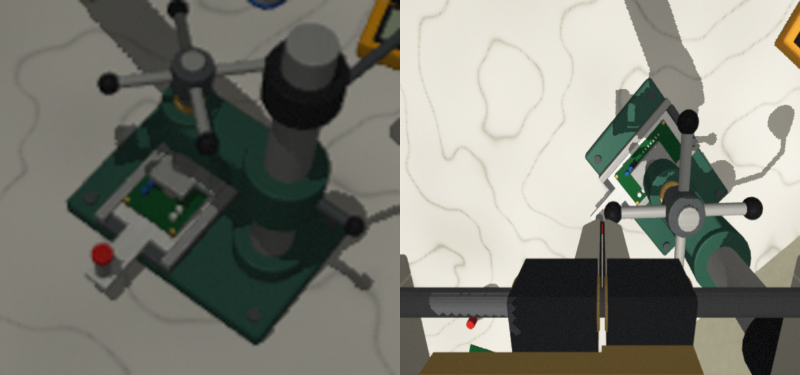

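The picture shows the tray home with its red head at (102,255), the ram over the board with the spokes turned back, and the gripper clear of everything. Other items are where they were. Handing in.

```bash
python3 -c "
from plant import job;print(job.sign_off())"
```

```text
the job is handed in; nothing more can be done
None
```

The tray is home against its stop, the connector bottomed firmly at about 10.8 N of steady push on the spoke, the ram is backed off about a quarter turn, and the job was handed in at about 38 s, with no verdict returned.

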